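# Turn the heel blank in the fixture and hold the raking-light lid at its mark

### The arm

A 6-joint arm with a two-finger parallel gripper is mounted at the origin on the work surface. World frame = base frame: x ahead of the robot, y to its left, z up, the work surface at z = 0. Lengths are in mm, angles in rad, forces in N, time in s.
With the tool pointing down it reaches from about 300 to 850 mm from the base axis. Payload 4.2 kg.
Tool frame: the origin (TCP) lies midway between the tips of the shut fingers; the grasp point (between the pads) lies 19 mm behind it; z points along the fingers, y is the line along which they close (so a half turn about z gives the same grasp; the last joint's range is limited). The gripper opens to 91 mm and grips with 3 to 60 N. Pads are 32 mm wide; open, the fingers measure 118 mm over their backs; the gripper's body (76 mm by 178 mm) begins 60 mm behind the grasp point.
Start: joints at [-1.334, 0.32, 1.565, -0, 1.257, -0.02], TCP at [146.045, -556.16, 213.976] pointing down, gripper open.
Joint ranges: [-3.11, 3.11], [-0.84, 2.01], [0.21, 2.61], [-1.34, 4.49], [0.05, 2.63], [-2.56, 2.56]. Speed limits (rad/s): [2.57, 2.57, 3.14, 3.14, 3.14, 3.14].

### API

Orientations are given as a unit quaternion [w, x, y, z].
In Python, from rig import arm gives the robot as it stands.
- The arm moves only by the tool apply_moves, never from a script. Its argument "plan" is text: rows parted by semicolons, each of 5 numbers parted by spaces: the opening, from 0 (shut) to 1 (fully open), then the shift along the tool's x, y, z in m, then the turn about the tool's z in degrees. In form: grip dx dy dz twist; .... A call has 1 to 12 rows; each row is the pose to reach, as a shift and turn from the pose commanded when the call began, along the tool's axes at that moment; what a row does not reach only later rows make up. A row lasts 1/12 s, in which the tool goes at most 41.7 mm and 7.16 degrees, less where a joint would pass 70% of its speed; a pose out of reach is approached as far as the arm can. A call with a gripper value outside its range is refused whole. The fingers move at their own pace and stop on an object; "newtons" is the grip in N (left out, the last holds). Time passes only in rows, so rows that repeat a pose let the fingers close. It gives the time, the measured TCP pose, the force, the opening and the grip force at its end, in the units of the state.
- arm.observe(): the state, without advancing time (a new reading comes with each control period).
- arm.capture(name): name is "side" or "top"; returns a dict with "frame" (400x640x3 uint8, red, green, blue), "intrinsics" (3x3 intrinsics, pixels), "T" (4x4, takes a point from camera to world coordinates). Camera axes: x right, y down, z forward; pixel columns grow to the right and rows downward; lengths in mm; the calibration is good to about 2 mm. A picture is of the moment at which its call begins. There is no depth.
- arm.close_job(): hands the job in; it is judged then, once.
The state is a dict: "t": time; "joint_positions": joint angles; "joint_vel": joint speeds; "effort": joint torques, N m; "tcp_pos": TCP position; "eef_rot": TCP orientation; "ft_force": force on the tool from outside, world axes, zero at the start; "ft_torque": the same for the moment, N m; "gripper_width": finger opening in mm; "grip_force": force on a finger pad.
Only numpy, scipy, OpenCV 4.12 (cv2) and the standard library are available. Lean on these libraries where they do the work, as an engineer would, in place of code of your own. Each camera call takes 0.05 s, during which the arm holds its last target. There are 200 camera calls.

### The job

Get the maple blank ready for a raking-light check: give it a quarter turn in the open slide-jaw fixture so that its stepped (cut-back) face looks at the lamp box, stand it square and central between the jaws, let go of it and slide the jaw up snug against it. Then lift the lamp box's sprung lid by its bar until the lid is in line with the pointer arm at the box's end, and hold it there: the program finishes while the gripper is still holding the lid up. Do not shift the pointer arm, and leave the plane, the gouge and the jar where they are.

Things in the scene. Friction and masses are not known exactly. Their poses are not given: they have to be found in the camera images.
- fixture: Steel slide-jaw fixture fixed to the bench on the robot's right (-y). Origin on the bench; x (away from the robot) is the clamping direction, y points to the lamp box side. Base plate x -135 to +65 mm, y +-45 mm; its top, where the blank stands, is at z = 12 mm. Fixed jaw: face at x = +30 mm, 80 mm wide in y, 30 mm thick, top at z = 42 mm.
- jaw (a joint): Sliding jaw on the robot's side of the fixture, value in m: gap between the jaw faces = 40 mm + value (0.004 when shut on the 44 mm blank); grows to 0.040 as it opens towards -x. Starts open, gap 64 to 76 mm. Slides with about 4 N, stays where left. Its face is 80 mm wide, at fixture x = -(10 mm + value), top at z = 42 mm.
- jaw_post (a point): Top centre of the upright round steel post (14 mm diameter) by which the sliding jaw is pushed or pulled, 50 mm behind the jaw's face (towards -x). Post top 86 mm above the bench; it stands on a 44 mm wide tail of the jaw whose top is 31 mm above the bench.
- blank: Loose maple blank, about 130 g, 100 mm tall: foot 44 x 44 x 50 mm; upper half cut back 16 mm on its -x side (the stepped face), so 28 (x from -6 to +22) by 44 mm (y). Origin: centre of the underside, z up. Starts loose between the jaws, stepped face to the sliding jaw; must end with it towards the fixture's +y (quarter turn clockwise from above).
- blank_step (a point): Centre of the cut-back upper face of the blank, 75 mm above its underside, 6 mm in front (-x) of its axis.
- lampbox_mid (a point): Centre of the underside of the grey sheet-metal lamp box fixed to the bench on the left (+y side): 180 mm (x) by 170 mm (y), 80 mm high. Its y points away from the fixture, its lid is hinged along its +y top edge and opens on the side towards the fixture.
- lid (a joint): Angle of the lamp box's sprung lid in rad: 0 = shut, grows as its lip (fixture side) rises, up to 1.3. A spring pulls it shut all the time: lifting at the bar takes about 4 N at first and 7 N at 0.8 rad; let go, it snaps shut.
- lid_handle (a point): Middle of the lid's round steel lifting bar, 12 mm diameter, 110 mm long, parallel to the hinge, 135 mm from the hinge line, 34 mm above the lid's top sheet; 119 mm above the bench when shut. Standoffs 10 mm thick at +-45 mm leave 80 mm free between. The bar may turn between the finger pads as the lid rises.
- lid_hinge (a point): Middle of the lid's hinge line, 80 mm above the bench; x lies along the hinge, and y (turning with the lid) lies in the lid's underside and points from the lip to the hinge.
- mark (a joint): Angle of the pointer arm in rad, same zero and sense as lid: the lid is at the mark when both values agree. Set anywhere from 0.45 to 0.80; stiff, not to be moved.
- mark_tip (a point): Outer end of the steel pointer arm (185 mm long, 10 mm wide, with a small square end) that pivots on the hinge line just beyond the box's far (+x) end, 97 mm from the box's middle; its y axis runs along the arm to the hinge line.
- plane: Bystander: small brass block plane with dark wood grips, 120 x 36 x 44 mm, origin under its middle; right of the fixture.
- gouge: Bystander: gouge, 210 mm long, 22 mm thick wooden handle; origin on the bench under its middle, blade to its +x; on the bench between fixture and lamp box, near the robot.
- jar: Bystander: amber glass jar with a steel cap, 60 mm diameter, 85 mm tall, origin under its middle; beyond the work.

How it is judged:
By the outcome, as a careful person would: the job done as asked, in the order asked, and still so for the second after the job is handed in, while the arm keeps its last pose, push and grip.
It also fails if it takes over 58 s, if anything falls off the work surface, if the arm or the gripper's body presses on something with over 40 N, if the wrist force passes 120 N, or if a joint passes its speed limit or range.

## Working session

There is one attempt and no reset: what is moved stays moved. The work goes in short steps, Python scripts to look and compute and a tool call to move; the robot and the scene stay as the last step left them, time stands still between calls to the robot, and variables do not carry over. Pictures are saved under pics/ and viewed, at most 10 in all, crops included, and the job is handed in when it is done.

Besides the shell and the picture viewer there is one more tool, called after "Call:" as name(argument=value, ...) on one line, values as JSON. apply_moves: Moves the arm, as the interface text tells. Its arguments: {"type":"object","properties":{"plan":{"type":"string"},"newtons":{"type":"number"}},"required":["plan"]}

```bash
mkdir -p pics; ls; python3 - <<'E'
from rig import arm
import cv2, numpy as np
s=arm.observe(); print(s['t'],s['tcp_pos'],s['eef_rot'],s['gripper_width'])
for n in ("side","top"):
    c=arm.capture(n); cv2.imwrite(f"pics/{n}0.png",c["frame"][:,:,::-1]); np.savez(f"{n}0.npz",**c)
    print(n,c["intrinsics"].tolist(),np.round(c["T"],4).tolist())
E
```

```text
pics
0.0 [ 145.90455653 -555.65600099  213.13531083] [-8.67676496e-04  9.91766055e-01  1.28059852e-01 -1.16340839e-04] 91.06226597733233
side [[463.8495666869539, 0.0, 319.1019880970807], [0.0, 463.8495666869539, 205.08501229328937], [0.0, 0.0, 1.0]] [[0.9688, -0.174, 0.1767, 410.9474], [-0.2479, -0.6752, 0.6948, -859.6539], [-0.0016, -0.7169, -0.6972, 924.5241], [0.0, 0.0, 0.0, 1.0]]
top [[507.15751385603164, 0.0, 326.5368481720751], [0.0, 507.15751385603164, 192.375799653028], [0.0, 0.0, 1.0]] [[0.0102, -0.9886, 0.1499, 456.7342], [-0.9998, -0.013, -0.0174, -10.6657], [0.0192, -0.1497, -0.9885, 1246.6983], [0.0, 0.0, 0.0, 1.0]]
```

View pics/side0.png

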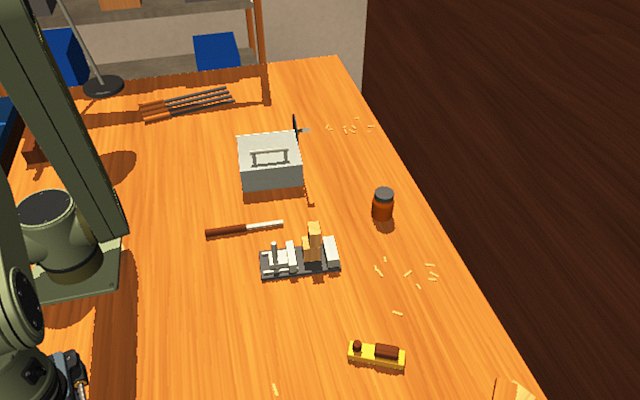

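View pics/top0.png

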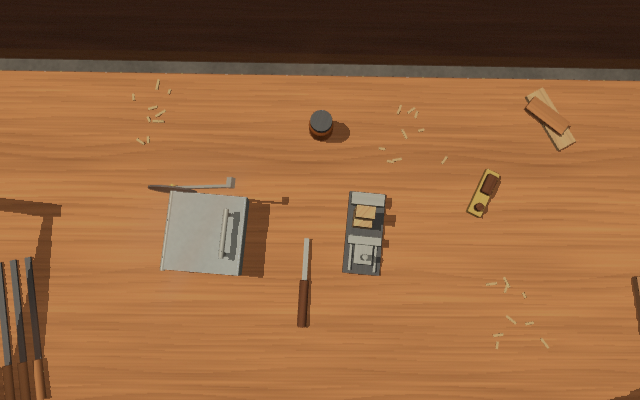

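The side view shows the fixture around (300,258) and the box around (270,165). In the top view the fixture is at (365,233), the box at (205,233), and the pointer runs from (150,188) to (230,183). I'll enlarge both.

```bash
python3 - <<'E'
import cv2, numpy as np
t=cv2.imread("pics/top0.png"); s=cv2.imread("pics/side0.png")
def crop(im,x0,y0,w,h,k):
    c=cv2.resize(im[y0:y0+h,x0:x0+w],None,fx=k,fy=k,interpolation=cv2.INTER_CUBIC)
    for i in range(0,w,10):
        cv2.line(c,(i*k,0),(i*k,6),(0,255,0),1)
        if i%20==0: cv2.putText(c,str(x0+i),(i*k,16),0,.35,(0,255,0),1)
    for i in range(0,h,10):
        cv2.line(c,(0,i*k),(6,i*k),(0,255,0),1)
        if i%20==0: cv2.putText(c,str(y0+i),(8,i*k+4),0,.35,(0,255,0),1)
    return c
a=crop(t,335,185,60,100,6); b=crop(t,140,170,110,120,4)
o=np.zeros((600,800,3),np.uint8); o[:600,:360]=a; o[:480,360:800]=b; cv2.imwrite("pics/c1.png",o)
o=np.zeros((600,800,3),np.uint8)
a=crop(s,250,210,100,75,7)[:, :700]; o[:525,:700]=a; cv2.imwrite("pics/c2.png",o)
cv2.imwrite("pics/c3.png",crop(s,225,105,100,95,6))
E
```

```text
(no output)
```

View pics/c1.png

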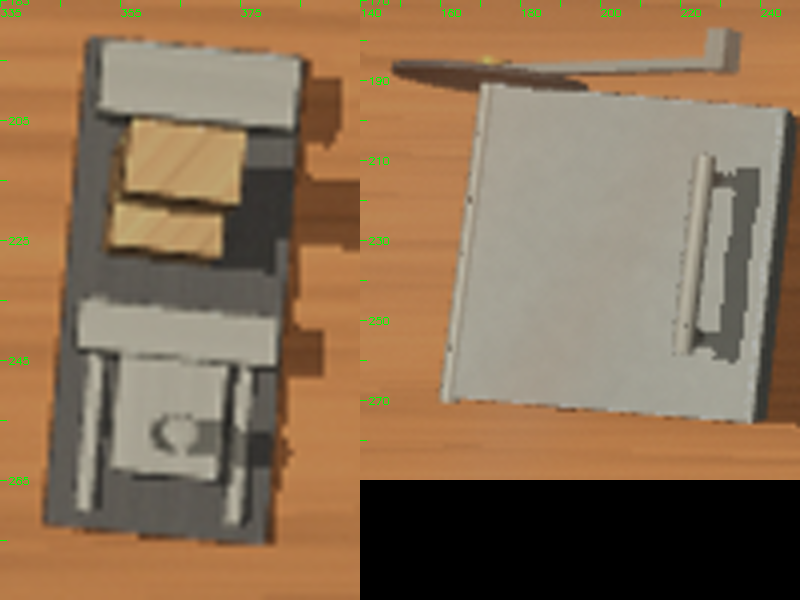

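View pics/c2.png

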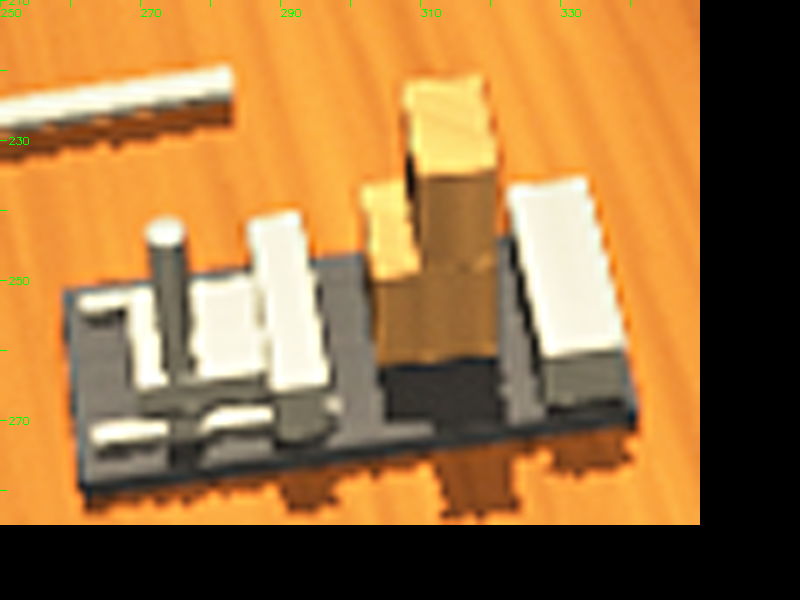

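View pics/c3.png

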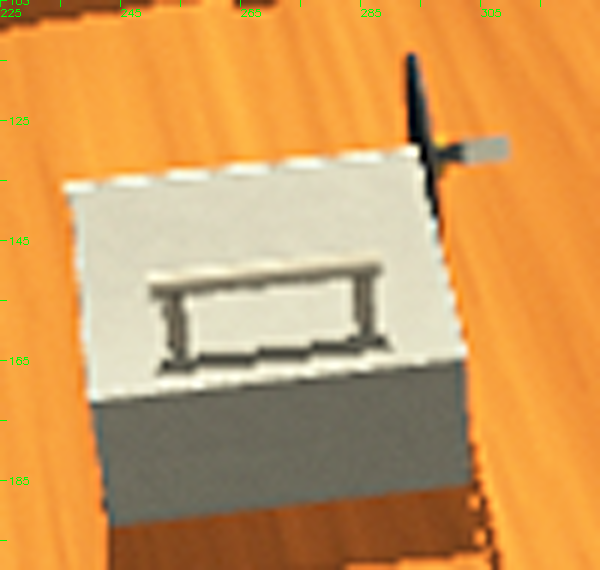

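c1, the top view, shows fixed jaw corners, the blank top, the sliding jaw, the post, the lid corners, the bar and the pointer's square end. c2 and c3 show the same parts from the side. I'll fit the poses to the pixels read from these crops.

```bash
cat > fit.py <<'E'
import numpy as np
from scipy.optimize import least_squares
C={n:np.load(f"{n}0.npz") for n in("side","top")}
def proj(cam,P,C=C):
    T=C[cam]["T"]; p=(np.atleast_2d(P)-T[:3,3])@T[:3,:3]; q=p@C[cam]["intrinsics"].T; return q[:,:2]/q[:,2:]
def px(u,v,k,x0,y0): return np.array([x0+(u+.5)/k-.5,y0+(v+.5)/k-.5])
def w(p,P):
    c,s=np.cos(p[2]),np.sin(p[2]); return np.array([p[0]+c*P[0]-s*P[1],p[1]+s*P[0]+c*P[1],P[2]])
def ray(cam,q,C=C):
    K=C[cam]["intrinsics"];T=C[cam]["T"]; d=T[:3,:3]@np.linalg.solve(K,[*q,1]); return T[:3,3],d/np.linalg.norm(d)
def tri(qt,qs):
    (o1,d1),(o2,d2)=ray("top",qt),ray("side",qs); A=np.c_[d1,-d2]; s=np.linalg.lstsq(A,o2-o1,rcond=None)[0]
    a,b=o1+d1*s[0],o2+d2*s[1]; return (a+b)/2,np.linalg.norm(a-b)
E
cat > go.py <<'E'
from fit import *
F=lambda u,v:px(u,v,6,335,185); B=lambda u,v:px(u-360,v,4,140,170)
S=lambda u,v:px(u,v,7,250,210); G=lambda u,v:px(u,v,6,225,105)
fx=[("top",F(105,41),(60,40,42)),("top",F(302,57),(60,-40,42)),("top",F(294,130),(30,-40,42)),("top",F(98,111),(30,40,42)),
("top",F(44,523),(-135,45,12)),("top",F(270,543),(-135,-45,12)),
("side",S(510,190),(30,40,42)),("side",S(585,178),(60,40,42)),("side",S(624,345),(60,-40,42)),("side",S(543,360),(30,-40,42)),
("side",S(65,290),(-135,45,12)),("side",S(83,487),(-135,-45,12)),("side",S(636,418),(65,-45,12))]
bl=[("top",F(132,119),(22,22,112)),("top",F(247,133),(22,-22,112)),("top",F(240,206),(-6,-22,112)),("top",F(125,194),(-6,22,112)),
("top",F(108,248),(-22,22,62)),("top",F(220,258),(-22,-22,62)),
("side",S(404,85),(-6,22,112)),("side",S(483,75),(22,22,112)),("side",S(497,168),(22,-22,112)),("side",S(413,178),(-6,-22,112)),
("side",S(362,187),(-22,22,62)),("side",S(374,280),(-22,-22,62)),("side",S(497,265),(22,-22,62)),("side",S(383,357),(-22,-22,12)),("side",S(500,357),(22,-22,12))]
jw=[("top",F(82,297),40),("top",F(277,318),-40),("side",S(300,212),40),("side",S(327,385),-40)]
bx=[("top",B(482,84),(90,85,83)),("top",B(790,107),(90,-85,85)),("top",B(760,422),(-90,-85,85)),("top",B(443,402),(-90,85,83)),
("top",B(706,155),(55,-50,123)),("top",B(684,353),(-55,-50,123)),
("side",G(68,187),(-90,85,83)),("side",G(420,152),(90,85,83)),("side",G(467,357),(90,-85,85)),("side",G(93,402),(-90,-85,85)),("side",G(150,281),(-55,-50,119)),("side",G(380,267),(55,-50,119))]
off={}
def fit(L,p0,name,jaw=False):
    def r(p):
        o=[proj(c,w(p,P))[0]-q for c,q,P in L]
        if jaw: o+=[proj(c,w(p,(-10-p[3],y,42)))[0]-q for c,q,y in jw]
        return np.ravel(o)
    R=least_squares(r,p0,loss="soft_l1"); e=r(R.x).reshape(-1,2)
    print(name,np.round(R.x,3),"rms",np.sqrt((e**2).mean()).round(2)); 
    print("  top mean",e[[i for i in range(len(L)) if L[i][0]=="top"]].mean(0).round(2),"side",e[[i for i in range(len(L)) if L[i][0]=="side"]].mean(0).round(2))
    return R.x
f=fit(fx,[400,-100,0,30],"fixture",True); b=fit(bl,[400,-100,0],"blank"); x=fit(bx,[400,250,0],"box")
c,s=np.cos(f[2]),np.sin(f[2]); d=b[:2]-f[:2]; print("blank in fixture",c*d[0]+s*d[1],-s*d[0]+c*d[1])
print("post",tri(F(178,432),S(166,230)), w(f,(-60-f[3],0,86)))
print("sqr",tri((B(708,28)+B(740,32)+B(735,72)+B(700,66))/4,G(490,150)))
print("darktop/left",tri(B(393,67),G(411,55)))
print("bar",w(x,(0,-50,119)),"hinge end",w(x,(97,85,80)))
for a in (.45,.6,.8):
    P=[w(x,(97,85-r*np.cos(a),80+r*np.sin(a))) for r in (0,185)]
    print(a,proj("top",P).round(1).tolist(),proj("side",P).round(1).tolist())
print("square px top",((B(708,28)+B(740,32)+B(735,72)+B(700,66))/4).round(1),B(735,68),"side",G(490,150))
E
python3 go.py
```

```text
fixture [ 5.80419e+02 -1.28826e+02 -8.70000e-02  3.54300e+01] rms 0.68
  top mean [0.41 0.3 ] side [ 0.2  -0.86]
blank [ 577.938 -119.005   18.732] rms 0.49
  top mean [ 0.4 -0. ] side [-0.09 -0.35]
box [ 5.36656e+02  2.45670e+02 -6.50000e-02] rms 0.94
  top mean [0.33 0.03] side [ 0.   -0.29]
blank in fixture -3.320862382090298 9.570320078994232
post (array([ 485.91416154, -118.68164272,   83.36224874]), np.float64(0.6757124804397471)) [ 485.34613673 -120.57190624   86.        ]
sqr (array([637.84282599, 175.72307797, 183.88088337]), np.float64(0.7512987471171495))
darktop/left (array([638.76829535, 372.19128992, 110.67774895]), np.float64(2.6926978246864137))
bar [533.38775616 195.77691363 119.        ] hinge end [639.00381281 324.1484392   80.        ]
0.45 [[173.2, 188.1], [239.8, 188.2]] [[296.3, 130.5], [304.3, 140.8]]
0.6 [[173.2, 188.1], [231.5, 185.9]] [[296.3, 130.5], [303.3, 130.7]]
0.8 [[173.2, 188.1], [217.7, 182.8]] [[296.3, 130.5], [301.7, 117.2]]
square px top [229.8 182. ] [233.375 186.625] side [306.25       129.58333333]
```

```bash
cat > mv.py <<'E'
import sys, numpy as np
# usage: cx cy cz cyaw  tx ty tz tyaw (mm, rad) -> shift in tool axes [m], twist [deg]
cx,cy,cz,ca,tx,ty,tz,ta=map(eval,sys.argv[1:])
d=np.array([tx-cx,ty-cy]);c,s=np.cos(ca),np.sin(ca)
print("dx %.4f dy %.4f dz %.4f tw %.2f  rows %.1f"%((c*d[0]+s*d[1])/1e3,(s*d[0]-c*d[1])/1e3,(cz-tz)/1e3,-np.degrees(ta-ca),np.hypot(np.hypot(*d),cz-tz)/41.7))
E
python3 mv.py 146.045 -556.16 213.976 0.257 366 -338 210 0.855; python3 mv.py 146.045 -556.16 213.976 0.257 585.9 -120 170 1.453; python3 -c "
from rig import arm;from scipy.spatial.transform import Rotation as R
s=arm.observe();print(s['t'],s['tcp_pos'],R.from_quat(s['eef_rot'],scalar_first=True).as_matrix())"
```

```text
dx 0.2682 dy -0.1551 dz 0.0040 tw -34.26  rows 7.4
dx 0.5363 dy -0.3100 dz 0.0440 tw -68.53  rows 14.9
0.1 [ 145.94792792 -555.69502314  213.1987491 ] [[ 9.67214829e-01  2.53959351e-01 -3.48940048e-04]
 [ 2.53959584e-01 -9.67213564e-01  1.56568932e-03]
 [ 6.01218967e-05 -1.60297460e-03 -9.99998713e-01]]
```

Call:
apply_moves(plan="1 0.268 -0.155 0.004 -34.3; 1 0.268 -0.155 0.004 -34.3; 1 0.268 -0.155 0.004 -34.3; 1 0.268 -0.155 0.004 -34.3; 1 0.268 -0.155 0.004 -34.3; 1 0.268 -0.155 0.004 -34.3; 1 0.268 -0.155 0.004 -34.3; 1 0.268 -0.155 0.004 -34.3; 1 0.268 -0.155 0.004 -34.3; 1 0.268 -0.155 0.004 -34.3; 1 0.268 -0.155 0.004 -34.3")

```text
t: 1.02
tcp_pos: [365.3, -338.6, 209.7]
eef_rot: [-0.0, 0.91, 0.415, -0.0]
ft_force: [-0.5, 0.2, 0.3]
gripper_width: 91.6
grip_force: 0.0
```

```bash
python3 -c "
from rig import arm;from scipy.spatial.transform import Rotation as R; import numpy as np
s=arm.observe();m=R.from_quat(s['eef_rot'],scalar_first=True).as_matrix();print(s['t'],s['tcp_pos'],np.arctan2(m[1,0],m[0,0]),s['joint_positions'])"; python3 mv.py 146.045 -556.16 213.976 0.257 585.9 -120 170 1.453
python3 - <<'E'
import numpy as np
c,s=np.cos(.257),np.sin(.257);a,b=268,-155
print(146.045+c*a+s*b,-556.16+s*a-c*b)
E
python3 mv.py 365.8 -338.1 210 0.8556 585.9 -120 170 1.453
```

```text
1.0167 [ 365.34079181 -338.5841863   209.73349338] 0.8553835105333008 [-7.69999338e-01  2.01850719e-01  1.74000247e+00 -7.89238956e-04
  1.20017653e+00 -5.43003344e-02]
dx 0.5363 dy -0.3100 dz 0.0440 tw -68.53  rows 14.9
365.8451055643345 -338.13038367710817
dx 0.3090 dy 0.0231 dz 0.0400 tw -34.23  rows 7.5
```

Call:
apply_moves(plan="1 0.309 0.023 0.04 -34.2; 1 0.309 0.023 0.04 -34.2; 1 0.309 0.023 0.04 -34.2; 1 0.309 0.023 0.04 -34.2; 1 0.309 0.023 0.04 -34.2; 1 0.309 0.023 0.04 -34.2; 1 0.309 0.023 0.04 -34.2; 1 0.309 0.023 0.04 -34.2; 1 0.309 0.023 0.04 -34.2; 1 0.309 0.023 0.04 -34.2; 1 0.309 0.023 0.04 -34.2")

```text
t: 1.93
tcp_pos: [585.0, -121.7, 169.7]
eef_rot: [-0.0, 0.748, 0.663, -0.001]
ft_force: [0.5, -0.1, 0.2]
gripper_width: 91.2
grip_force: 0.0
```

```bash
cat > look.py <<'E'
import sys,cv2,numpy as np
from rig import arm
tag=sys.argv[1]; boxes=[eval(a) for a in sys.argv[2:]]  # (cam,x0,y0,w,h,k)
o=[]
for cam in dict.fromkeys(b[0] for b in boxes):
    c=arm.capture(cam); np.savez(f"{cam}_{tag}.npz",**c)
for cam,x0,y0,w,h,k in boxes:
    im=np.load(f"{cam}_{tag}.npz")["frame"][:,:,::-1]
    c=cv2.resize(im[y0:y0+h,x0:x0+w],None,fx=k,fy=k,interpolation=cv2.INTER_CUBIC)
    for i in range(0,w,10): cv2.line(c,(i*k,0),(i*k,6),(0,255,0),1); i%20 or cv2.putText(c,str(x0+i),(i*k,16),0,.35,(0,255,0),1)
    for i in range(0,h,10): cv2.line(c,(0,i*k),(6,i*k),(0,255,0),1); i%20 or cv2.putText(c,str(y0+i),(8,i*k+4),0,.35,(0,255,0),1)
    o.append(c)
H=max(c.shape[0] for c in o); o=[cv2.copyMakeBorder(c,0,H-c.shape[0],0,0,cv2.BORDER_CONSTANT) for c in o]
cv2.imwrite(f"pics/{tag}.png",np.hstack(o)); s=arm.observe(); print(s['t'],s['tcp_pos'].round(1),s['joint_positions'].round(3))
E
python3 look.py above '("side",240,150,110,140,4)' '("top",320,180,80,120,4)'
```

```text
2.0333 [ 585.  -121.8  170.3] [-2.240e-01  3.840e-01  1.580e+00 -1.000e-03  1.178e+00 -1.030e-01]
```

View pics/above.png

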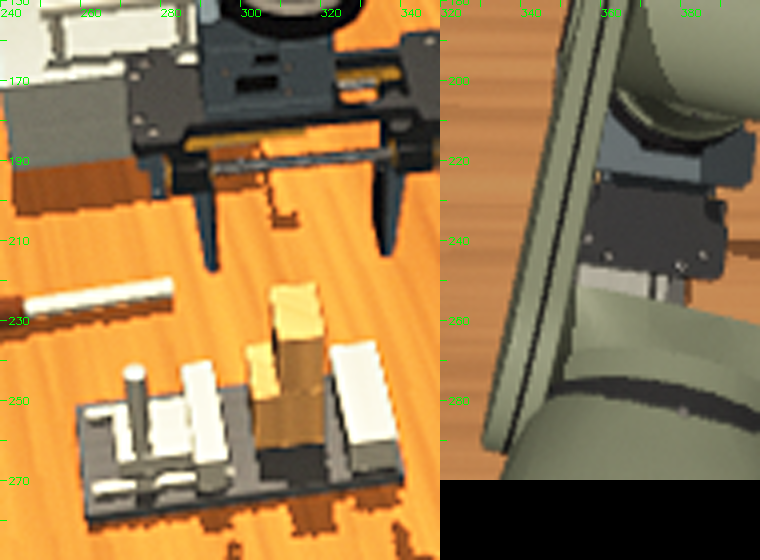

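The side view shows the open fingertips at about (292,217) and (334,213), above the blank, whose top is at (308,227). I'll check these against the projection.

Call:
apply_moves(plan="1 0 0 0 0; 1 0 0 0 0")

```text
t: 2.2
tcp_pos: [585.4, -121.1, 170.4]
eef_rot: [0.0, 0.748, 0.663, 0.0]
ft_force: [-0.6, -0.2, -0.0]
gripper_width: 90.8
grip_force: 0.0
```

```bash
python3 - <<'E'
from fit import *
t=np.array([585,-121.8,170.3]);a=1.450;y=np.array([np.sin(a),-np.cos(a),0])
print(proj("side",[t,t+45*y,t-45*y,t+55*y,t-55*y]).round(1))
E
python3 -c "
from rig import arm
for i in range(3): print(arm.observe()['tcp_pos'])"
```

```text
[[313.4 210.4]
 [332.7 208.6]
 [294.  212.2]
 [337.  208.2]
 [289.6 212.6]]
[ 585.35726902 -121.09621765  170.37060765]
[ 585.35726902 -121.09621765  170.37060765]
[ 585.35726902 -121.09621765  170.37060765]
```

Call:
apply_moves(plan="1 0 0 0.035 0; 1 0 0 0.07 0; 1 0 0 0.09 0; 1 0 0 0.103 0; 1 0 0 0.103 0; 0.2 0 0 0.103 0; 0.2 0 0 0.103 0; 0.2 0 0 0.103 0; 0.2 0 0 0.103 0; 0.2 0 0 0.103 0; 0.2 0 0 0.103 0; 0.2 0 0 0.103 0", newtons=20)

```text
t: 3.2
tcp_pos: [586.1, -120.0, 67.3]
eef_rot: [0.0, 0.748, 0.664, 0.0]
ft_force: [-0.6, -0.1, -0.0]
gripper_width: 47.3
grip_force: 0.0
```

Call:
apply_moves(plan="0.2 0 0 0 0; 0.2 0 0 0 0; 0.2 0 0 0 0; 0.2 0 0 0 0; 0.2 0 0 0 0; 0.2 0 0 0 0; 0.2 0 0 0 0; 0.2 0 0 0 0")

```text
t: 3.87
tcp_pos: [585.8, -120.0, 66.9]
eef_rot: [-0.0, 0.748, 0.664, -0.0]
ft_force: [-0.6, 0.6, -0.2]
gripper_width: 27.7
grip_force: 20.0
```

```bash
python3 mv.py 585.9 -120 67 1.4525 586.7 -137.4 107 -.087
```

```text
dx -0.0172 dy 0.0028 dz -0.0400 tw 88.21  rows 1.0
```

Call:
apply_moves(plan="0.2 0 0 -0.015 0; 0.2 0 0 -0.03 0; 0.2 0 0 -0.042 0; 0.2 0 0 -0.042 0")

```text
t: 4.2
tcp_pos: [587.6, -120.4, 111.2]
eef_rot: [0.002, 0.748, 0.664, 0.001]
ft_force: [0.9, -0.1, -1.4]
gripper_width: 27.8
grip_force: 20.0
```

Call:
apply_moves(plan="0.2 -0.002 0 0 6; 0.2 -0.004 0 0 12; 0.2 -0.006 0 0 18; 0.2 -0.008 0.001 0 24; 0.2 -0.01 0.001 0 30; 0.2 -0.012 0.002 0 36; 0.2 -0.014 0.002 0 42; 0.2 -0.016 0.003 0 48; 0.2 -0.017 0.003 0 54; 0.2 -0.017 0.003 0 60; 0.2 -0.017 0.003 0 60")

```text
t: 5.12
tcp_pos: [586.4, -137.2, 107.8]
eef_rot: [-0.0, 0.98, 0.2, -0.001]
ft_force: [0.3, 0.4, -1.6]
gripper_width: 27.7
grip_force: 20.0
```

Call:
apply_moves(plan="0.2 0 0 0 6; 0.2 0 0 0 12; 0.2 0 0 0 18; 0.2 0 0 0 24; 0.2 0 0 0 28.2; 0.2 0 0 0 28.2; 0.2 0 0 0 28.2; 0.2 0 0 0 28.2")

```text
t: 5.78
tcp_pos: [586.7, -137.2, 108.5]
eef_rot: [-0.0, 0.999, -0.042, -0.0]
ft_force: [-0.6, 0.2, -2.0]
gripper_width: 28.2
grip_force: 20.0
```

```bash
python3 look.py turned '("side",250,190,100,100,8)'
```

```text
5.8333 [ 586.8 -137.2  108.7] [-0.249  0.444  1.651 -0.     1.047  1.407]
```

View pics/turned.png

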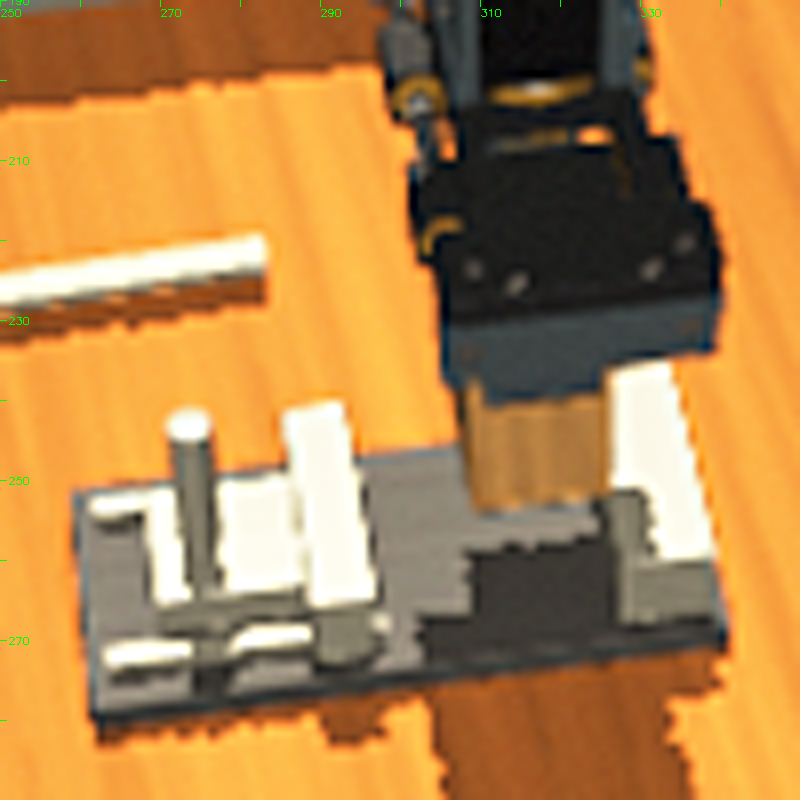

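The side view shows the blank held above the base, with its near bottom edge running from (310,254) to (326,252). It clears the fixed jaw top, whose left edge starts around (327,250).

```bash
python3 - <<'E'
from fit import *
f=np.array([580.42,-128.83,-.087])
S=lambda u,v:px(u,v,8,250,190)
def at(q,z):
    o,d=ray("side",q); P=o+d*(z-o[2])/d[2]; e=P[:2]-f[:2];c,s=np.cos(f[2]),np.sin(f[2]); return np.round([c*e[0]+s*e[1],-s*e[0]+c*e[1]],1)
print("near-left",at(S(482,513),53.6),"near-right",at(S(612,500),53.6),"want (-15,-22),(29,-22)")
print("fixed jaw near-right",at(S(716,557),42),"near-left",at(S(623,567),42),"(60,-40),(30,-40)")
print("base near-left",at(S(98,715),12),"near-right",at(S(726,642),12),"far-left",at(S(76,492),12))
print("jaw near right",at(S(377,600),42),"far right",at(S(345,402),42))
E
```

```text
near-left [-10.8 -22.6] near-right [ 29.1 -24. ] want (-15,-22),(29,-22)
fixed jaw near-right [ 58.2 -41.8] near-left [ 29.6 -41. ] (60,-40),(30,-40)
base near-left [-132.9  -47.5] near-right [ 60.3 -51.4] far-left [-133.2   41.8]
jaw near right [-45.8 -41.3] far right [-45.6  39.2]
```

Call:
apply_moves(plan="0.2 -0.004 0 0 0; 0.2 -0.004 0 0.01 0; 0.2 -0.004 0 0.02 0; 0.2 -0.004 0 0.03 0; 0.2 -0.004 0 0.036 0; 0.2 -0.004 0 0.04 0; 0.2 -0.004 0 0.0415 0; 0.2 -0.004 0 0.0415 0; 0.2 -0.004 0 0.0415 0")

```text
t: 6.58
tcp_pos: [583.3, -137.0, 67.5]
eef_rot: [0.0, 0.999, -0.044, 0.0]
ft_force: [1.0, -0.4, -1.8]
gripper_width: 28.3
grip_force: 20.0
```

Call:
apply_moves(plan="0.6 0 0 0 0; 0.6 0 0 0 0; 0.6 0 0 0 0; 0.6 0 0 0 0; 0.6 0 0 0 0; 0.6 0 0 0 0; 0.6 0 0 -0.03 0; 0.6 0 0 -0.07 0; 0.6 0 0 -0.1 0; 0.6 0 0 -0.1 0; 0.6 0 0 -0.1 0")

```text
t: 7.5
tcp_pos: [584.1, -137.2, 169.6]
eef_rot: [0.001, 0.999, -0.043, 0.002]
ft_force: [-0.0, 0.1, -1.0]
gripper_width: 54.7
grip_force: 0.0
```

```bash
python3 look.py placed '("side",250,190,100,100,8)'
```

```text
7.55 [ 582.8 -136.9  167.7] [-0.25   0.388  1.581 -0.     1.172  1.408]
```

View pics/placed.png

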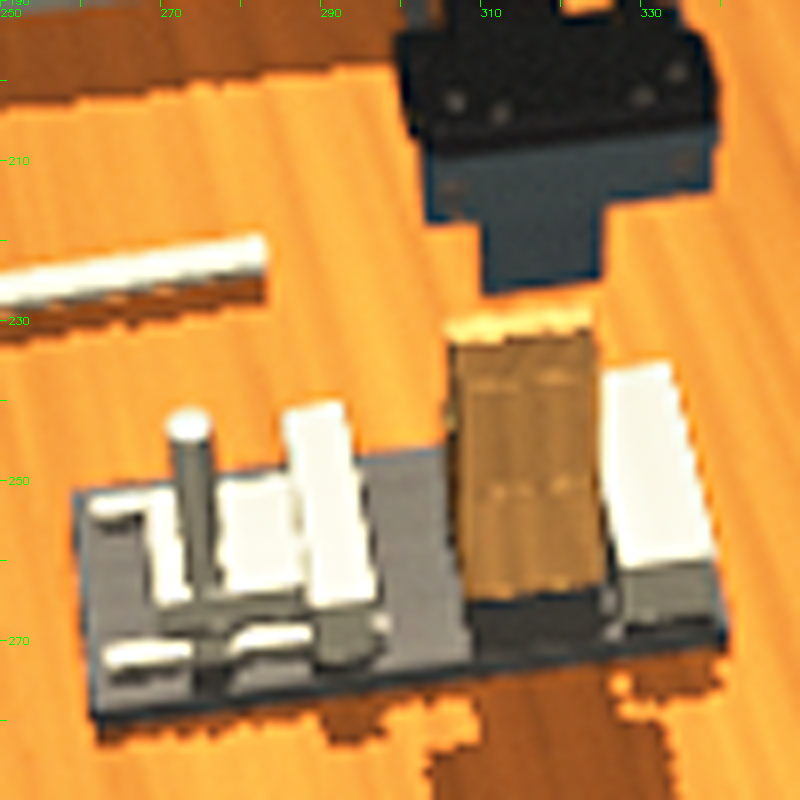

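The blank stands on the base, stepped face away (+y), with its near edge running from (308,265) to (325,263). Next is the jaw post, about (273,243) here.

```bash
python3 mv.py 582.7 -137.05 167.5 -.0869 485.6 -119.6 150 1.484; python3 - <<'E'
from fit import *
f=np.array([580.42,-128.83,-.087])
S=lambda u,v:px(u,v,8,250,190)
def at(q,z):
    o,d=ray("side",q); P=o+d*(z-o[2])/d[2]; e=P[:2]-f[:2];c,s=np.cos(f[2]),np.sin(f[2]); return np.round([c*e[0]+s*e[1],-s*e[0]+c*e[1]],1)
print("near-left",at(S(470,602),12),"near-right",at(S(605,588),12),"top",at(S(454,343),112),at(S(594,328),112))
print("post",at(S(188,424),86),at(S(188,424),86))
E
```

```text
dx -0.0982 dy -0.0090 dz 0.0175 tw -90.01  rows 2.4
near-left [-15.3 -23. ] near-right [ 27.2 -24.5] top [-15.6  -5. ] [26.3 -5.9]
post [-96.   -0.8] [-96.   -0.8]
```

Call:
apply_moves(plan="0.5 -0.03 0 0 -6; 0.5 -0.06 -0.003 0 -12; 0.5 -0.08 -0.006 0 -18; 0.5 -0.098 -0.009 0 -25; 0.5 -0.098 -0.009 0 -32; 0.5 -0.098 -0.009 0 -39; 0.5 -0.098 -0.009 0 -46; 0.5 -0.098 -0.009 0 -53; 0.5 -0.098 -0.009 0 -60; 0.5 -0.098 -0.009 0 -67; 0.5 -0.098 -0.009 0 -74; 0.5 -0.098 -0.009 0 -80")

```text
t: 8.55
tcp_pos: [484.7, -119.0, 165.4]
eef_rot: [-0.002, 0.792, 0.611, -0.001]
ft_force: [-0.7, -0.0, 0.2]
gripper_width: 45.6
grip_force: 0.0
```

Call:
apply_moves(plan="0.5 0 0 0.02 -6; 0.5 0 0 0.03 -10; 0.5 0 0 0.05 -10; 0.5 0 0 0.07 -10; 0.5 0 0 0.09 -10; 0.5 0 0 0.108 -10; 0.2 0 0 0.108 -10; 0.1 0 0 0.108 -10; 0 0 0 0.108 -10; 0 0 0 0.108 -10; 0 0 0 0.108 -10; 0 0 0 0.108 -10", newtons=20)

```text
t: 9.55
tcp_pos: [485.5, -119.5, 60.2]
eef_rot: [-0.0, 0.737, 0.676, -0.0]
ft_force: [-2.6, -0.3, 3.9]
gripper_width: 13.3
grip_force: 20.0
```

Call:
apply_moves(plan="0 0 0 0 0; 0 0 0 0 0; 0 0 0 0 0; 0 0 0 0 0; 0 0 0 0 0; 0 0 0 0 0")

```text
t: 10.05
tcp_pos: [485.5, -119.5, 60.2]
eef_rot: [-0.0, 0.737, 0.676, -0.0]
ft_force: [-4.0, -0.4, 5.6]
gripper_width: 13.4
grip_force: 20.0
```

Call:
apply_moves(plan="0 0 0.006 0 0; 0 0 0.012 0 0; 0 0 0.018 0 0; 0 0 0.022 0 0; 0 0 0.025 0 0; 0 0 0.026 0 0; 0 0 0.026 0 0")

```text
t: 10.63
tcp_pos: [512.0, -121.8, 60.2]
eef_rot: [0.0, 0.737, 0.676, -0.0]
ft_force: [-4.1, -1.2, 5.3]
gripper_width: 13.3
grip_force: 20.0
```

Call:
apply_moves(plan="0 0 0.001 0 0; 0 0 0.002 0 0; 0 0 0.002 0 0; 0 0 0.002 0 0")

```text
t: 10.97
tcp_pos: [513.3, -121.9, 60.2]
eef_rot: [-0.0, 0.737, 0.676, -0.0]
ft_force: [-3.9, 0.0, 6.9]
gripper_width: 13.3
grip_force: 20.0
```

Call:
apply_moves(plan="0 0 0.001 0 0; 0 0 0.002 0 0; 0 0 0.002 0 0; 0 0 0.002 0 0")

```text
t: 11.3
tcp_pos: [515.0, -122.0, 60.2]
eef_rot: [-0.0, 0.737, 0.676, -0.001]
ft_force: [-4.6, 0.2, 7.0]
gripper_width: 13.5
grip_force: 20.0
```

Call:
apply_moves(plan="0 0 0.001 0 0; 0 0 0.0015 0 0; 0 0 0.0015 0 0; 0 0 0.0015 0 0")

```text
t: 11.63
tcp_pos: [515.4, -122.0, 60.2]
eef_rot: [-0.001, 0.737, 0.676, -0.001]
ft_force: [-7.0, -0.5, 7.3]
gripper_width: 13.3
grip_force: 20.0
```

Call:
apply_moves(plan="0 0 0.001 0 0; 0 0 0.001 0 0; 0 0 0.001 0 0")

```text
t: 11.88
tcp_pos: [515.4, -122.0, 60.2]
eef_rot: [-0.002, 0.737, 0.676, -0.002]
ft_force: [-9.3, 0.3, 11.0]
gripper_width: 13.3
grip_force: 20.0
```

Call:
apply_moves(plan="0 0 0.001 0 0; 0 0 0.0015 0 0; 0 0 0.0015 0 0; 0 0 0.0015 0 0")

```text
t: 12.22
tcp_pos: [515.4, -122.0, 60.1]
eef_rot: [-0.003, 0.737, 0.676, -0.003]
ft_force: [-12.5, -0.2, 13.6]
gripper_width: 13.2
grip_force: 20.0
```

Call:
apply_moves(plan="0.4 0 0 0 0; 0.4 0 -0.002 0 0; 0.4 0 -0.004 0 0; 0.4 0 -0.004 0 0; 0.4 0 -0.004 0 0; 0.4 0 -0.004 -0.03 0; 0.4 0 -0.004 -0.07 0; 0.4 0 -0.004 -0.11 0; 0.4 0 -0.004 -0.14 0; 0.4 0 -0.004 -0.14 0; 0.4 0 -0.004 -0.14 0")

```text
t: 13.13
tcp_pos: [517.3, -122.3, 201.4]
eef_rot: [0.002, 0.737, 0.676, 0.001]
ft_force: [-0.1, 0.5, -1.1]
gripper_width: 36.4
grip_force: 0.0
```

```bash
python3 -c "
from rig import arm;import numpy as np
s=arm.observe();print(s['t'],s['tcp_pos'],s['eef_rot'],s['joint_positions'])"
```

```text
13.1333 [ 517.31731906 -122.27699233  201.36489506] [0.00215605 0.73716342 0.6757096  0.00140767] [-2.53753818e-01  2.57391238e-01  1.68681551e+00  1.82429223e-05
  1.19223614e+00 -1.66824022e-01]
```

```bash
python3 mv.py 515.5 -122.2 199.5 1.484 533.4 196 170 "1.484+np.radians(84)"; python3 mv.py 515.5 -122.2 199.5 1.484 533.4 196 170 "np.pi-.065"
```

```text
dx 0.3186 dy -0.0098 dz 0.0295 tw -84.00  rows 7.7
dx 0.3186 dy -0.0098 dz 0.0295 tw -91.25  rows 7.7
```

Call:
apply_moves(plan="0.4 0.03 0 0 -7; 0.4 0.06 -0.001 0 -14; 0.4 0.09 -0.002 0 -21; 0.4 0.12 -0.003 0 -28; 0.4 0.15 -0.004 0 -35; 0.4 0.18 -0.005 0 -42; 0.4 0.21 -0.006 0 -49; 0.5 0.24 -0.007 0.01 -56; 0.5 0.27 -0.008 0.02 -63; 0.5 0.3 -0.009 0.029 -70; 0.5 0.319 -0.01 0.029 -77; 0.5 0.319 -0.01 0.029 -84")

```text
t: 14.13
tcp_pos: [532.5, 200.0, 167.3]
eef_rot: [-0.002, 0.091, 0.996, -0.0]
ft_force: [0.3, -0.1, 0.4]
gripper_width: 45.9
grip_force: 0.0
```

Call:
apply_moves(plan="0.5 0 0 0 -4; 0.5 0 0 0 -7.3; 0.5 0 0 0 -7.3; 0.5 0 0 0 -7.3")

```text
t: 14.47
tcp_pos: [533.0, 196.5, 168.8]
eef_rot: [-0.001, 0.033, 0.999, -0.001]
ft_force: [0.1, 0.2, -0.2]
gripper_width: 46.0
grip_force: 0.0
```

```bash
python3 look.py bar '("side",225,100,100,90,5)' '("side",250,200,100,85,3)'; python3 -c "
from rig import arm
s=arm.observe();print(s['eef_rot'])"
```

```text
14.5167 [533.2 196.5 169.1] [ 0.333  0.342  1.649 -0.     1.153 -1.172]
[-1.04499387e-03  3.28928472e-02  9.99458248e-01 -4.22455603e-04]
```

View pics/bar.png

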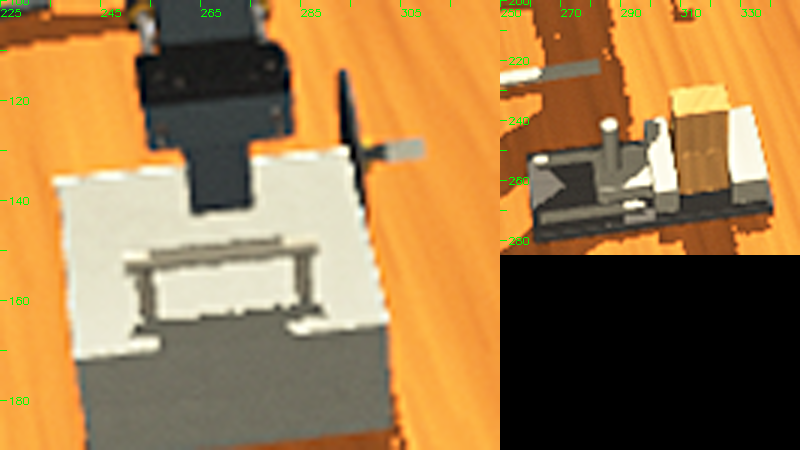

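The bar sits around (250–288,150) with the gripper above it. The right-hand crop shows the jaw snug on the blank, which stands square. Next: descend and grip the bar.

Call:
apply_moves(plan="0.5 0 0 0.02 0; 0.5 0 0 0.04 0; 0.5 0 0 0.055 0; 0.5 0 0 0.0675 0; 0.5 0 0 0.0675 0; 0 0 0 0.0675 0; 0 0 0 0.0675 0; 0 0 0 0.0675 0; 0 0 0 0.0675 0; 0 0 0 0.0675 0; 0 0 0 0.0675 0; 0 0 0 0.0675 0", newtons=40)

```text
t: 15.52
tcp_pos: [534.0, 196.9, 103.5]
eef_rot: [0.001, 0.033, 0.999, 0.0]
ft_force: [0.1, 0.9, 1.5]
gripper_width: 10.7
grip_force: 40.0
```

Call:
apply_moves(plan="0 0 0 0 0; 0 0 0 0 0; 0 0 0 0 0")

```text
t: 15.77
tcp_pos: [534.0, 196.9, 103.4]
eef_rot: [0.0, 0.032, 0.999, 0.0]
ft_force: [-0.7, -0.7, 3.4]
gripper_width: 11.4
grip_force: 40.0
```

Call:
apply_moves(plan="0 0 0.002 -0.0066 0; 0 0 0.0046 -0.0133 0; 0 0 0.0074 -0.0197 0; 0 0 0.0104 -0.026 0; 0 0 0.014 -0.0321 0; 0 0 0.0176 -0.0381 0; 0 0 0.0216 -0.0439 0; 0 0 0.0258 -0.0495 0; 0 0 0.0304 -0.0548 0; 0 0 0.0352 -0.0599 0; 0 0 0.0403 -0.0648 0; 0 0 0.0403 -0.0648 0")

```text
t: 16.77
tcp_pos: [536.8, 234.6, 169.0]
eef_rot: [0.001, 0.031, 1.0, -0.003]
ft_force: [4.0, -8.3, -3.2]
gripper_width: 11.1
grip_force: 40.0
```

Call:
apply_moves(plan="0 0 0.0053 -0.0046 0; 0 0 0.0053 -0.0046 0; 0 0 0.0053 -0.0046 0; 0 0 0.0053 -0.0046 0")

```text
t: 17.1
tcp_pos: [537.1, 238.8, 173.1]
eef_rot: [0.001, 0.032, 0.999, -0.004]
ft_force: [4.6, -9.7, -2.3]
gripper_width: 11.5
grip_force: 40.0
```

```bash
python3 look.py lift '("side",225,70,100,130,4)' '("top",140,165,100,120,4)'; python3 -c "
from rig import arm
s=arm.observe();print(s['eef_rot'],s['ft_force'],s['gripper_width'])"
```

```text
17.2 [537.1 238.7 173.1] [ 0.403  0.368  1.597 -0.008  1.178 -1.102]
[ 5.80149179e-04  3.17285097e-02  9.99490011e-01 -3.56145716e-03] [ 4.18689996 -9.22329087 -1.32573303] 11.127295933818457
```

View pics/lift.png

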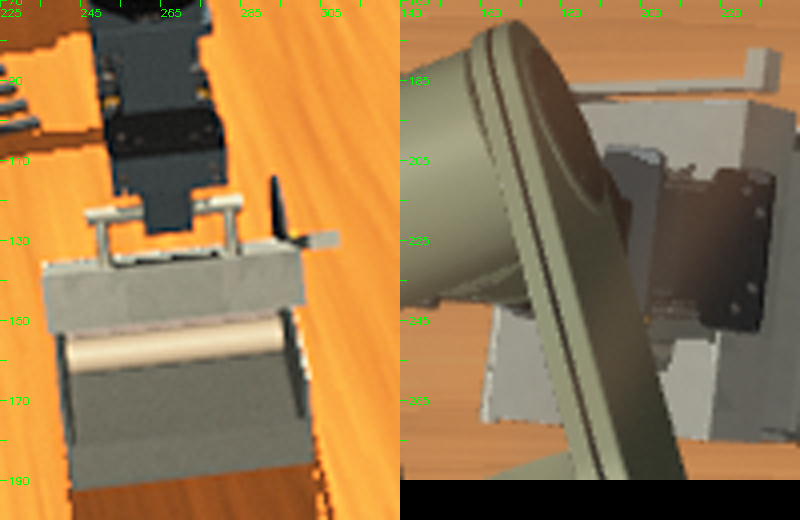

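The side view shows the lid nearly edge-on, its top edge running from (236,136) to (300,131). The pointer's square end is at (306,130), unmoved. I've used all ten picture views, so I'll work from pixel values now.

```bash
python3 - <<'E'
from fit import *
I=np.load("side_lift.npz")["frame"].astype(int)
for u in (240,244,262,270,288,293,297): print(u,[tuple(I[v,u]) if 0 else int(I[v,u].mean()) for v in range(126,156)])
print("square side"); print(I[124:136,296:314].mean(2).astype(int))
T=np.load("top_lift.npz")["frame"].astype(int)
print("top lip rows"); 
for v in (192,196,200,255,262,268): print(v,T[v,205:245].mean(1).astype(int).tolist())
print("square top"); print(T[175:192,222:240].mean(2).astype(int))
x=np.array([536.66,245.67,-.065])
def L(th,X,r,h): return w(x,(X,85-r*np.cos(th)+h*np.sin(th),80+r*np.sin(th)+h*np.cos(th)))
for th in (.5,.55,.6,.65): print(th,"lip top R/L side",proj("side",[L(th,90,170,5),L(th,-90,170,5)]).round(1).tolist(),"top",proj("top",[L(th,90,170,5),L(th,-90,170,5)]).round(1).tolist(),"mark175/185 side",proj("side",[L(th,97,175,0),L(th,97,185,0)]).round(1).tolist(),"top",proj("top",[L(th,97,175,0),L(th,97,185,0)]).round(1).tolist())
print("hinge top R/L side",proj("side",[L(.6,90,0,5),L(.6,-90,0,5)]).round(1).tolist())
E
```

```text
240 [167, 168, 167, 168, 170, 171, 171, 169, 182, 195, 181, 186, 174, 154, 157, 156, 155, 157, 160, 158, 156, 152, 152, 152, 155, 157, 150, 102, 47, 61]
244 [167, 167, 166, 168, 168, 167, 169, 165, 178, 174, 188, 179, 156, 145, 149, 152, 152, 153, 154, 154, 154, 153, 154, 155, 153, 150, 162, 155, 141, 173]
262 [55, 45, 62, 141, 164, 155, 186, 213, 151, 55, 123, 149, 144, 142, 147, 145, 146, 143, 141, 143, 143, 140, 141, 141, 153, 160, 145, 173, 196, 210]
270 [56, 65, 142, 167, 162, 174, 200, 150, 47, 114, 150, 143, 143, 144, 142, 139, 143, 140, 144, 142, 144, 143, 139, 149, 163, 153, 166, 193, 209, 217]
288 [165, 167, 164, 176, 190, 188, 188, 166, 136, 140, 144, 148, 150, 150, 150, 149, 151, 148, 147, 145, 143, 146, 166, 166, 165, 194, 207, 216, 212, 200]
293 [24, 39, 47, 165, 221, 193, 182, 152, 148, 148, 147, 147, 148, 147, 146, 147, 148, 147, 146, 147, 151, 155, 152, 161, 189, 205, 215, 217, 208, 193]
297 [160, 167, 160, 98, 98, 171, 177, 132, 134, 136, 141, 146, 146, 146, 146, 148, 147, 142, 147, 147, 157, 135, 79, 80, 70, 64, 60, 59, 49, 47]
square side
[[134 163 162 158 156 160
[... 3357 characters left out ...]
, 190.3], [220.9, 274.9]] mark175/185 side [[303.6, 137.0], [304.0, 137.5]] top [[233.5, 187.5], [237.2, 187.4]]
0.55 lip top R/L side [[300.3, 132.2], [234.9, 139.4]] top [[227.2, 189.6], [218.1, 274.8]] mark175/185 side [[303.2, 133.9], [303.7, 134.1]] top [[230.9, 186.8], [234.4, 186.7]]
0.6 lip top R/L side [[300.0, 129.1], [234.5, 136.3]] top [[224.3, 188.9], [215.1, 274.6]] mark175/185 side [[302.9, 130.7], [303.3, 130.7]] top [[228.0, 186.0], [231.5, 185.9]]
0.65 lip top R/L side [[299.6, 126.0], [234.1, 133.2]] top [[221.3, 188.2], [212.0, 274.5]] mark175/185 side [[302.5, 127.5], [302.9, 127.3]] top [[225.0, 185.3], [228.3, 185.1]]
hinge top R/L side [[293.9, 129.1], [236.0, 135.4]]
```

Call:
apply_moves(plan="0 0 0.002 -0.0025 0; 0 0 0.004 -0.005 0; 0 0 0.005 -0.0055 0; 0 0 0.005 -0.0055 0; 0 0 0.005 -0.0055 0")

```text
t: 17.62
tcp_pos: [537.5, 244.3, 178.0]
eef_rot: [0.001, 0.032, 0.999, -0.003]
ft_force: [5.4, -7.9, -4.2]
gripper_width: 11.2
grip_force: 40.0
```

```bash
cat > chk.py <<'E'
from fit import *
from rig import arm
from scipy.optimize import brentq
S=np.mean([arm.capture("side")["frame"].astype(float).mean(2) for _ in range(2)],0); T=arm.capture("top")["frame"].astype(float).mean(2)
x=np.array([536.66,245.67,-.065])
def L(th,X,r,h): return w(x,(X,85-r*np.cos(th)+h*np.sin(th),80+r*np.sin(th)+h*np.cos(th)))
for u in (240,244,293,297): print(u,S[122:142,u].astype(int).tolist())
print("mark cols 304-308",S[122:138,304:309].mean(1).astype(int))
for v in (192,196,262): print(v,T[v,208:232].astype(int).tolist())
for th in (.57,.6,.63):
    a,b=proj("side",[L(th,90,170,5),L(th,-90,170,5)]); c,d=proj("top",[L(th,90,170,5),L(th,-90,170,5)])
    print(th,[round(np.interp(u,[b[0],a[0]],[b[1],a[1]]),1) for u in (240,244,293,297)],[round(np.interp(v,[c[1],d[1]],[c[0],d[0]]),1) for v in (192,196,262)])
s=arm.observe(); print(s['t'],s['tcp_pos'],s['ft_force'],s['gripper_width'])
E
python3 chk.py
```

```text
240 [165, 166, 164, 166, 167, 168, 170, 167, 170, 172, 170, 170, 175, 181, 171, 171, 171, 167, 169, 170]
244 [166, 169, 169, 167, 167, 166, 167, 167, 168, 167, 168, 166, 181, 167, 168, 168, 165, 166, 167, 167]
293 [9, 10, 10, 10, 24, 39, 51, 110, 150, 155, 158, 156, 158, 159, 158, 157, 158, 158, 158, 156]
297 [165, 165, 164, 159, 159, 164, 170, 162, 153, 155, 155, 158, 156, 156, 155, 158, 157, 155, 157, 158]
mark cols 304-308 [160 160 160 159 157 169 169 169 171 172 165 153 154 154 154 154]
192 [151, 152, 152, 153, 152, 153, 153, 152, 153, 151, 150, 151, 152, 152, 152, 127, 104, 104, 103, 103, 104, 104, 103, 104]
196 [150, 150, 152, 151, 151, 152, 151, 150, 150, 151, 150, 150, 150, 161, 149, 100, 104, 104, 105, 104, 104, 103, 103, 104]
262 [156, 155, 155, 156, 155, 153, 156, 116, 101, 101, 101, 100, 100, 101, 99, 100, 99, 100, 100, 100, 99, 98, 95, 96]
0.57 [np.float64(137.6), np.float64(137.2), np.float64(131.8), np.float64(131.3)] [np.float64(225.8), np.float64(225.3), np.float64(218.3)]
0.6 [np.float64(135.7), np.float64(135.3), np.float64(129.9), np.float64(129.5)] [np.float64(224.0), np.float64(223.6), np.float64(216.5)]
0.63 [np.float64(133.8), np.float64(133.4), np.float64(128.0), np.float64(127.6)] [np.float64(222.1), np.float64(221.7), np.float64(214.6)]
17.7667 [537.4841461  244.26702289 178.01427738] [ 4.33127437 -7.20983106 -4.40080355] 11.345363047169636
```

Call:
apply_moves(plan="0 0 0.0003 -0.0003 0; 0 0 0.0003 -0.0003 0; 0 0 0.0003 -0.0003 0; 0 0 0.0003 -0.0003 0; 0 0 0.0003 -0.0003 0; 0 0 0.0003 -0.0003 0")

```text
t: 18.27
tcp_pos: [537.5, 244.5, 178.2]
eef_rot: [0.0, 0.032, 0.999, -0.003]
ft_force: [4.5, -7.0, -5.3]
gripper_width: 11.4
grip_force: 40.0
```

```bash
python3 -c "
from rig import arm
print(arm.close_job())"
```

```text
the job is handed in; nothing more can be done
None
```

I handed the job in at about 18 s: the blank is turned with its stepped face to the lamp box and the jaw snug on it, and the gripper is holding the lid at about 0.615 rad against about 0.618 for the pointer, both camera estimates; no verdict came back.

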